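# Lock the bayonet lid onto the nib grinder

### The arm

A 7-joint arm with a two-finger parallel gripper is mounted at the origin on the work surface. World frame = base frame: x ahead of the robot, y to its left, z up, the work surface at z = 0. Lengths are in m, angles in rad, forces in N, time in s.
With the tool pointing down it reaches from about 0.425 to 0.975 m from the base axis. Payload 16.7 kg.
Tool frame: the origin (TCP) lies at the very end of the fingers, on their centre line; the grasp point (between the pads) lies 19 mm behind it; z points along the fingers, y is the line along which they close (so a half turn about z gives the same grasp; the last joint's range is limited). The gripper opens to 85 mm and grips with 20 to 120 N. Pads are 22 mm wide; open, the fingers measure 114 mm over their backs; the gripper's body (76 mm by 85 mm) begins 54 mm behind the grasp point. The pads swing forward as they close: fully open they stand 13 mm farther back than shut.
Start: joints at [-1.29, 0.426, 0.074, 1.606, -0.034, 1.111, -0.067], TCP at [0.282, 0.613, 0.211] pointing down, gripper open.
Joint ranges: [-2.85, 2.85], [-0.5, 2.14], [-1.23, 1.37], [0.21, 2.46], [-1.02, 4.16], [0.16, 2.05], [-2.73, 2.73]. Speed limits (rad/s): [1.89, 1.89, 2.39, 2.39, 3.01, 3.01, 3.01].

### API

Orientations are given as a 3x3 rotation matrix whose columns are the frame's x, y, z axes.
In Python, from plant import robot gives the robot as it stands.
- The arm moves only by the shell command python3 -m jog 'ROWS' [FORCE]. ROWS is JSON, a list of rows, each an object of numbers: "gripper": the closure, from 0 (fully open) to 1 (shut); "dx", "dy", "dz": the shift along the tool's x, y, z in cm; "wx", "wy", "wz": the turn, a rotation vector about the tool's x, y, z in degrees. A call has 1 to 12 rows; each row shifts and turns the commanded pose from where the row before left it, along the tool's axes as they then stand; what a row does not reach is not made up. A row lasts 1/10 s, in which the tool goes at most 50 mm and 8.59 degrees, less where a joint would pass 70% of its speed; a pose out of reach is approached as far as the arm can. A call with a gripper value outside its range is refused whole. The fingers move at their own pace and stop on an object; FORCE is the grip in N (left out, the last holds). Time passes only in rows, so rows that do not move let the fingers close. It gives the time, the measured TCP pose, the force, the opening and the grip force at its end, in the units of the state.
- robot.read_state(): the state, without advancing time (a new reading comes with each control period).
- robot.get_image(name): name is "scene" or "side" or "wrist"; returns (picture, depth): 480x640x3 uint8, red, green, blue; 480x640 float32, m along the optical axis (not along the pixel's ray), 0 where there is no reading.
- robot.get_calibration(name): a dict with "fovy" (degrees; the focal length in pixels is half the picture's height over the tangent of half this angle, whatever the lens; pixels are square), "cx", "cy" (the principal point, pixels), "origin" and "orientation" of the camera in the world. Camera axes: x right, y up, looking along -z (the intrinsics and any distortion apply to the point x, -y, -z); pixel columns grow to the right and rows downward; lengths in m; the calibration is good to about 2 mm. A picture is of the moment at which its call begins: read the wrist's pose just before it. get_calibration takes no time and is no camera call; for the wrist camera it gives the pose at the moment of the call.
- robot.close_job(): hands the job in; it is judged then, once.
Trained networks look in the newest picture that a camera, given by its name, has taken for a name from the list of things; names that differ only in an ending like _2 or _b are one class to them, and where a whole thing is asked for, a point or a joint stands for the part that bears it (a point fixed in the world has none). Each returns a list of dicts, best first, with "conf" (0 to 1); they miss things now and then, are a little off and sometimes report something else, mostly with a low value. They report only what shows in the picture. A call takes as long as a camera call.
- robot.silhouettes(target, camera): "mask" (480x640 bool, what is visible of it) and "point" ([column, row] in pixels, amid what is visible of it).
The state is a dict: "time": time; "qpos": joint angles; "qvel": joint speeds; "joint_efforts": joint torques, N m; "position": TCP position; "eef_rot": TCP orientation; "force": force on the tool from outside, world axes, zero at the start; "torque": the same for the moment, N m; "opening": opening from 0.0 (shut) to 1.0 (fully open); "gripper_force": force on a finger pad.
Only numpy, scipy, OpenCV 4.12 (cv2) and the standard library are available. Lean on these libraries where they do the work, as an engineer would, in place of code of your own. Each camera call takes 0.05 s, during which the arm holds its last target. There are 200 camera calls.

### The job

Close the cocoa-nib grinder on the bench: put its lid into the collar so that both lugs drop into the entry slots, push it down against the spring, twist it clockwise under the lip to the stop, and let it spring up into its notch so that it stays locked by itself. Work by feel and never force it, and leave the jar, the ramekin and the steel bowl where they are.

Things in the scene. Friction and masses are not known exactly. Their poses are not given: they have to be found in the camera images.
- lid: Loose lid, about 0.12 kg, upright on the bench. Origin: centre of its underside, z up. Grey plug 48 mm in diameter, 34 mm high (lowest 5 mm taper to 40 mm), then a black disc 54 mm in diameter, 34 to 40 mm up, then the wing grip. Two orange lugs stick out of the plug along +x and -x (same after half a turn), 9 mm wide, 12 to 18 mm above the underside, tips 33.5 mm from the axis.
- lid_grip (a point): Middle of the lid's wing grip, on its axis 58 mm above the underside: a flat black bar 46 mm long (along the lid's x, the line of the lugs), 14 mm thick (along y: pinch it across y), from 40 to 76 mm above the underside.
- grinder: Fixed upright steel and black grinder, 144 mm in diameter, 130 mm high. Origin: centre of its underside, z up; black dial at -x. On top, from 90 to 130 mm, stands an aluminium bayonet collar 88 mm in outer diameter, CLAMPED AT AN UNKNOWN ANGLE: the line through its two slots lies anywhere from -0.4 to +0.4 rad (about z) from this body's x axis. Over 60 N on it from the lid is forcing.
- grinder_mouth (a point): Centre of the collar's flat rim, 130 mm above the grinder's origin; axes of the grinder. Bore 51 mm in diameter; two opposite entry slots for the lugs, 12 mm wide, open to 37 mm from the axis, orange marks beside them. A lid turned wrongly rests with its lugs on the rim, underside 118 mm above the origin; turned along the rim by feel, it drops at a slot.
- grinder_lip (a point): On the axis, 120 mm above the grinder's origin: the underside of the lip that follows each slot clockwise (from above). 0.75 rad from the slot's centre (green marks) is a notch 12 mm wide, its roof 5 mm higher; a wall ends it, so the turn stops about 0.8 rad from the slot. The lugs pass under the lip with the lid's underside below 102 mm; sprung up in the notch it stays at 107 mm.
- grinder_plate (a point): On the axis, 112 mm above the grinder's origin: top of the sprung grey plate in the bore at rest. A lid dropped into the slots rests on it with its underside here. The plate gives 19 mm, to a hard bottom at 93 mm; its spring pushes 3 N at first and 0.55 N more per mm, about 9 N when the lugs clear the lip.
- ramekin: White ceramic cup, loose, 72 mm in diameter, 45 mm high; origin at the centre of its underside. Leave it alone.
- jam_jar: Closed dark red jar with brass lid, loose, 84 mm in diameter, 130 mm high; origin at the centre of its underside. Leave it alone.
- steel_bowl: Steel bowl, loose, 150 mm in diameter at the rim, 65 mm high; origin at the centre of its underside. Leave it alone.

How it is judged:
On the way, in this order (a step that is already met when the one before it is completed fails the run):
1. the lid is lifted off the bench (height (world z) of lid above 0.03 m), for 0.1 s.
2. the lid is pressed down in the collar so far that the lugs are below the lip (horizontal distance between lid and grinder below 0.005 m and z of lid in the frame of grinder below 0.103 m), for 0.05 s.
At the end, for the whole second after the job is handed in: The lid sits in the collar, locked: its axis within 4 mm of the collar's, its underside 104.5 to 109.5 mm above the grinder's origin (lugs up in the notches, held there by the spring; 112 mm would be unlocked, 102 mm stuck under the lip), upright within 0.06 rad, at rest, and let go (horizontal distance between lid and grinder below 0.004 m and z of lid in the frame of grinder between 0.1045 and 0.1095 m and angle between lid's own z axis and vertical below 0.06 rad and linear speed of lid below 0.02 m/s and contact force between lid and grinder above 1 N); the robot touches nothing.
It fails at once if the lid is forced: more than 60 N between lid and grinder (contact force between lid and grinder above 60 N).
It fails at once if the ramekin, the jam jar or the steel bowl is moved by more than 25 mm or tipped (distance of any of ramekin, jam_jar, steel_bowl from where it was at the start of the episode above 0.025 m or angle between any of ramekin, jam_jar, steel_bowl's own z axis and vertical above 0.3 rad).
It also fails if it takes over 72 s, if anything falls off the work surface, if the arm or the gripper's body presses on something with over 40 N, if the wrist force passes 120 N, or if a joint passes its speed limit or range.

## Working session

There is one attempt and no reset: what is moved stays moved. The work goes in short steps, Python scripts to look and compute and a shell command to move; the robot and the scene stay as the last step left them, time stands still between calls to the robot, and variables do not carry over. Pictures are saved under pics/ and viewed, at most 10 in all, crops included, and the job is handed in when it is done.

```bash
mkdir -p pics; ls; cat > h.py <<'E'
import numpy as np, cv2
from plant import robot
def cal(n):
    c=robot.get_calibration(n); f=240/np.tan(np.radians(c['fovy'])/2)
    return c,f,np.array(c['origin']),np.array(c['orientation']).reshape(3,3)
def cloud(n,dep,c=None):
    c,f,o,R=c or cal(n)
    v,u=np.mgrid[0:480,0:640]
    p=np.stack([(u-c['cx'])/f*dep,-(v-c['cy'])/f*dep,-dep],-1)
    return p@R.T+o
E
python3 - <<'E'
from h import *
s=robot.read_state(); print(s['time'],s['position'],s['eef_rot'])
ims=[]
for n in ['scene','side']:
    c=cal(n); print(n,c[0])
    im,d=robot.get_image(n); P=cloud(n,d,c); np.savez(f'pics/{n}.npz',im=im,d=d,P=P)
    ims.append(im)
    for t in ['lid','lid_grip','grinder','grinder_mouth','ramekin','jam_jar','steel_bowl']:
        for r in robot.silhouettes(t,n)[:2]:
            m=r['mask']&(d>0); q=P[m]
            print(n,t,round(r['conf'],2),r['point'],m.sum(),np.median(q,0).round(3) if m.sum() else '', np.percentile(q,[2,98],axis=0).round(3).tolist() if m.sum() else '')
for n,im in zip(['scene','side'],ims): cv2.imwrite(f'pics/{n}.png',im[:,:,::-1])
E
```

```text
pics
0.0 [0.28171943 0.61293085 0.20980793] [[-9.08636531e-01  4.17587674e-01 -4.35043403e-04]
 [ 4.17587889e-01  9.08635773e-01 -1.17754794e-03]
 [-9.64335053e-05 -1.25163193e-03 -9.99999212e-01]]
scene {'fovy': 54.646794665277525, 'cx': 314.8139107614118, 'cy': 243.81414402809082, 'origin': array([ 1.0429891 , -0.09455372,  0.70470158]), 'orientation': array([[ 0.06996233, -0.81316235,  0.57781681],
       [ 0.99753008,  0.05340217, -0.04562847],
       [ 0.00624668,  0.57958192,  0.81489004]])}
scene lid 0.86 [444.6, 203.7] 813 [0.501 0.186 0.039] [[0.466, 0.169, 0.008], [0.515, 0.214, 0.076]]
scene lid_grip 0.93 [442.6, 204.7] 825 [0.501 0.186 0.039] [[0.467, 0.169, 0.006], [0.515, 0.216, 0.076]]
scene grinder 0.93 [337.9, 201.8] 6067 [ 0.523 -0.014  0.086] [[0.446, -0.076, 0.001], [0.555, 0.053, 0.13]]
scene grinder_mouth 0.67 [334.3, 204.4] 5858 [ 0.523 -0.015  0.087] [[0.449, -0.076, 0.008], [0.555, 0.051, 0.13]]
scene ramekin 0.93 [471.8, 272.0] 1513 [0.633 0.207 0.024] [[0.609, 0.17, 0.002], [0.674, 0.235, 0.045]]
scene jam_jar 0.91 [149.2, 249.0] 3760 [ 0.606 -0.329  0.104]
[... 731 characters left out ...]
] [[0.463, 0.177, 0.036], [0.508, 0.205, 0.076]]
side grinder 0.76 [256.5, 252.0] 5884 [ 0.481 -0.052  0.083] [[0.418, -0.08, 0.004], [0.548, 0.024, 0.13]]
side grinder_mouth 0.74 [255.0, 251.6] 5935 [ 0.481 -0.052  0.083] [[0.418, -0.08, 0.002], [0.548, 0.025, 0.13]]
side grinder_mouth 0.51 [244.0, 199.0] 422 [0.484 0.188 0.056] [[0.464, 0.177, -0.001], [0.509, 0.327, 0.076]]
side ramekin 0.83 [308.5, 196.8] 755 [0.639 0.189 0.028] [[0.607, 0.168, 0.002], [0.67, 0.236, 0.044]]
side jam_jar 0.89 [353.0, 368.1] 5506 [ 0.572 -0.367  0.099] [[0.539, -0.381, 0.006], [0.614, -0.312, 0.13]]
side steel_bowl 0.88 [381.5, 219.3] 2944 [0.768 0.072 0.04 ] [[0.694, -0.029, 0.005], [0.828, 0.111, 0.064]]
```

```bash
python3 - <<'E'
from h import *
S=np.load('pics/scene.npz'); D=np.load('pics/side.npz')
a=cv2.resize(S['im'][150:270,250:510],None,fx=3,fy=3,interpolation=cv2.INTER_CUBIC)[:, :800]
b=cv2.resize(D['im'][160:280,170:440],None,fx=2,fy=2,interpolation=cv2.INTER_CUBIC)
cv=np.zeros((600,780,3),np.uint8); cv[:360]=a; cv[360:,:540]=b
cv2.imwrite('pics/a.png',cv[:,:,::-1])
from scipy.optimize import least_squares
for n,Z in (('scene',S),('side',D)):
    P=Z['P']
    rim=P[(abs(P[...,2]-.13)<.003)&(np.hypot(P[...,0]-.485,P[...,1]+.01)<.06)]
    print(n,'rim',len(rim),rim.min(0),rim.max(0),'mid',(rim.min(0)+rim.max(0))/2)
    top=P[(P[...,2]>.068)&(P[...,2]<.08)&(np.hypot(P[...,0]-.488,P[...,1]-.192)<.06)]
    print('grip',len(top),cv2.minAreaRect((top[:,:2]*1000).astype(np.float32)),top.mean(0))
    dk=P[(abs(P[...,2]-.04)<.002)&(np.hypot(P[...,0]-.488,P[...,1]-.192)<.04)]
    print('disc',len(dk),dk.min(0),dk.max(0))
E
```

```text
scene rim 963 [ 0.44140075 -0.05370482  0.1270097 ] [0.53148917 0.03367383 0.13243396] mid [ 0.48644496 -0.01001549  0.12972183]
grip 162 ((488.64453125, 192.38397216796875), (13.997342109680176, 47.65420150756836), 64.68730926513672) [0.4914046  0.19111799 0.07453316]
disc 279 [0.4627878  0.16650678 0.03800786] [0.51606254 0.21839806 0.04197979]
side rim 665 [ 0.44188625 -0.05478313  0.12700887] [0.52938588 0.03429018 0.13244022] mid [ 0.48563606 -0.01024648  0.12972455]
grip 117 ((487.0870361328125, 191.44088745117188), (18.81911849975586, 46.98439025878906), 64.62181854248047) [0.48731464 0.18953047 0.07291979]
disc 49 [0.4615077  0.17482231 0.03803224] [0.51211222 0.20798967 0.04188889]
```

View pics/a.png

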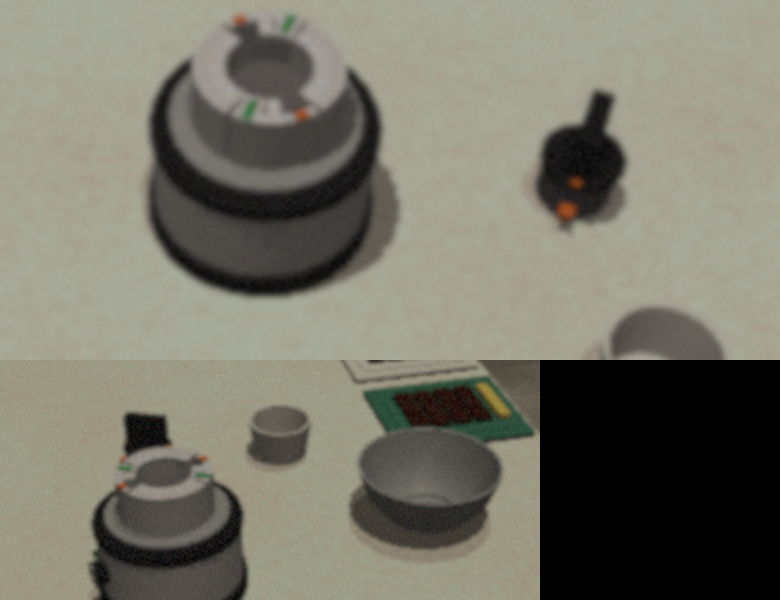

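```bash
cat >> h.py <<'E'
def marks(n,im,c,ctr,z=.13,r0=.022,r1=.048):
    c,f,o,R=c
    v,u=np.mgrid[0:480,0:640]
    d=np.stack([(u-c['cx'])/f,-(v-c['cy'])/f,-np.ones_like(u,float)],-1)@R.T
    P=o+d*((z-o[2])/d[...,2:])
    hsv=cv2.cvtColor(im,cv2.COLOR_RGB2HSV).astype(int)
    rr=np.hypot(P[...,0]-ctr[0],P[...,1]-ctr[1]); near=(rr<r1)&(rr>r0)
    for nm,lo,hi in (('orange',3,22),('green',40,85)):
        m=near&(hsv[...,0]>=lo)&(hsv[...,0]<=hi)&(hsv[...,1]>90)
        k,lab,st,ce=cv2.connectedComponentsWithStats(m.astype(np.uint8))
        for i in range(1,k):
            if st[i,4]>=3:
                q=P[lab==i].mean(0)[:2]-ctr
                print(n,nm,st[i,4],ce[i].round(1),'r',np.hypot(*q).round(4),'deg',np.degrees(np.arctan2(q[1],q[0])).round(1))
def go(x,y,z,yaw=None):
    "tool-frame shift (cm) and wz (deg) to a world TCP target; yaw=deg of tool y axis"
    s=robot.read_state(); R=np.array(s['eef_rot']); p=np.array(s['position'])
    print('t',round(s['time'],2),'pos',p.round(4),'tool-y yaw',np.degrees(np.arctan2(R[1,1],R[0,1])).round(2),'tilt',R[:,2].round(4),'F',np.round(s['force'],1),'T',np.round(s['torque'],2),'open',s['opening'],s['gripper_force'])
    print('dxyz cm',(R.T@(np.array([x,y,z])-p)*100).round(2), 'wz', None if yaw is None else round(np.degrees(np.arctan2(R[1,1],R[0,1]))-yaw,1))
E
python3 - <<'E'
from h import *
for n in ('scene','side'): marks(n,np.load(f'pics/{n}.npz')['im'],cal(n),np.array([.486,-.010]))
go(.488,.192,.12,64.7)
E
```

```text
scene orange 10 [329.5 156.2] r 0.0393 deg -160.0
scene orange 17 [350.2 187.9] r 0.0421 deg 19.8
scene green 3 [332.7 186. ] r 0.0365 deg -23.3
side orange 7 [231. 209.] r 0.0449 deg 137.8
side orange 9 [270.7 208.9] r 0.0393 deg 19.0
side orange 14 [230.7 222.6] r 0.0412 deg -158.5
t 0.8 pos [0.2819 0.6133 0.2105] tool-y yaw 65.31 tilt [-0. -0. -1.] F [-0.1 -0.1 -0.3] T [-0.01 -0.04  0.03] open 0.9991872132522462 0.0
dxyz cm [-36.32 -29.67   9.05] wz 0.6
```

```bash
python3 -m jog '[{"dx":-3.3,"dy":-2.7,"gripper":0},{"dx":-3.3,"dy":-2.7},{"dx":-3.3,"dy":-2.7},{"dx":-3.3,"dy":-2.7},{"dx":-3.3,"dy":-2.7},{"dx":-3.3,"dy":-2.7},{"dx":-3.3,"dy":-2.7},{"dx":-3.3,"dy":-2.7},{"dx":-3.3,"dy":-2.7},{"dx":-3.3,"dy":-2.7},{"dx":-3.3,"dy":-2.7,"dz":2},{"dz":2}]' 60
python3 - <<'E'
from h import *
go(.488,.192,.12,64.7)
c=cal('wrist'); im,d=robot.get_image('wrist'); P=cloud('wrist',d,c)
np.savez('pics/w1.npz',im=im,d=d,P=P); cv2.imwrite('pics/w1.png',im[:,:,::-1])
near=np.hypot(P[...,0]-.488,P[...,1]-.192)<.05
top=P[near&(P[...,2]>.071)&(P[...,2]<.081)]
print(len(top),cv2.minAreaRect((top[:,:2]*1000).astype(np.float32)) if len(top) else '',top[:,2].mean() if len(top) else '')
E
```

```text
t 0.8 pos [0.2819 0.6133 0.2105] tool-y yaw 65.31 tilt [-0. -0. -1.] F [-0.1 -0.1 -0.3] T [-0.01 -0.04  0.03] open 0.9991872132522462 0.0
dxyz cm [-36.32 -29.67   9.05] wz 0.6
0  invalid input at $[0]: expected keys gripper, dx, dy, dz, wx, wy, wz
```

View pics/w1.png

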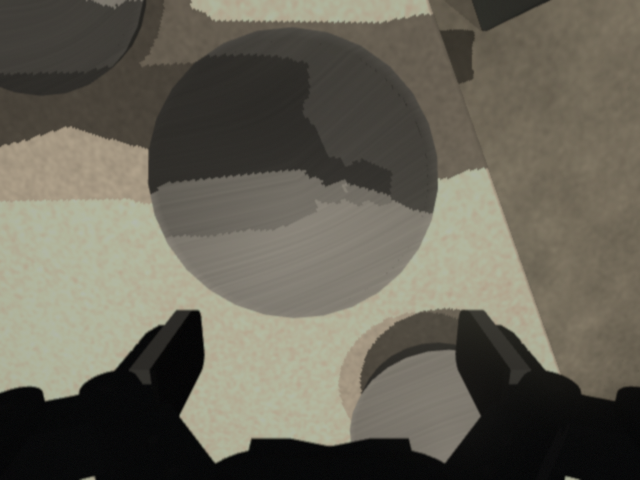

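The wrist view, still at the start pose, shows only bench clutter: a grey disc near (295,170). The jog was refused because every row needs all of its keys.

```bash
python3 -m jog '[{"gripper":0,"dx":-3.3,"dy":-2.7,"dz":0,"wx":0,"wy":0,"wz":0},{"gripper":0,"dx":-3.3,"dy":-2.7,"dz":0,"wx":0,"wy":0,"wz":0},{"gripper":0,"dx":-3.3,"dy":-2.7,"dz":0,"wx":0,"wy":0,"wz":0},{"gripper":0,"dx":-3.3,"dy":-2.7,"dz":0,"wx":0,"wy":0,"wz":0},{"gripper":0,"dx":-3.3,"dy":-2.7,"dz":0,"wx":0,"wy":0,"wz":0},{"gripper":0,"dx":-3.3,"dy":-2.7,"dz":0,"wx":0,"wy":0,"wz":0},{"gripper":0,"dx":-3.3,"dy":-2.7,"dz":0,"wx":0,"wy":0,"wz":0},{"gripper":0,"dx":-3.3,"dy":-2.7,"dz":0,"wx":0,"wy":0,"wz":0},{"gripper":0,"dx":-3.3,"dy":-2.7,"dz":0,"wx":0,"wy":0,"wz":0},{"gripper":0,"dx":-3.3,"dy":-2.7,"dz":0,"wx":0,"wy":0,"wz":0},{"gripper":0,"dx":-3.3,"dy":-2.7,"dz":1,"wx":0,"wy":0,"wz":0},{"gripper":0,"dx":0,"dy":0,"dz":1,"wx":0,"wy":0,"wz":0}]' 60
cat > wl.py <<'E'
from h import *
import sys
go(.488,.192,.12,64.7)
c=cal('wrist'); im,d=robot.get_image('wrist'); P=cloud('wrist',d,c)
cv2.imwrite(f'pics/{sys.argv[1]}.png',im[:,:,::-1])
near=np.hypot(P[...,0]-.488,P[...,1]-.192)<.05
top=P[near&(P[...,2]>.071)&(P[...,2]<.081)]
print(len(top),cv2.minAreaRect((top[:,:2]*1000).astype(np.float32)) if len(top) else '',top.mean(0) if len(top) else '')
E
python3 wl.py w2
```

```text
time: 2.05
position: [0.4901, 0.1864, 0.1909]
eef_rot: [[-0.906, 0.424, 0.002], [0.424, 0.906, -0.001], [-0.002, 0.0, -1.0]]
force: [-0.4, 1.5, -0.2]
opening: 1.005
gripper_force: 0.0
t 2.05 pos [0.4901 0.1864 0.1909] tool-y yaw 64.91 tilt [ 1.8e-03 -6.0e-04 -1.0e+00] F [-0.4  1.5 -0.2] T [ 0.01 -0.06 -0.03] open 1.0046795090179874 0.0
dxyz cm [0.44 0.42 7.09] wz 0.2
1397 ((488.5108947753906, 194.4378204345703), (13.570066452026367, 46.10405731201172), 64.83917999267578) [0.48752034 0.19469484 0.07597979]
```

View pics/w2.png

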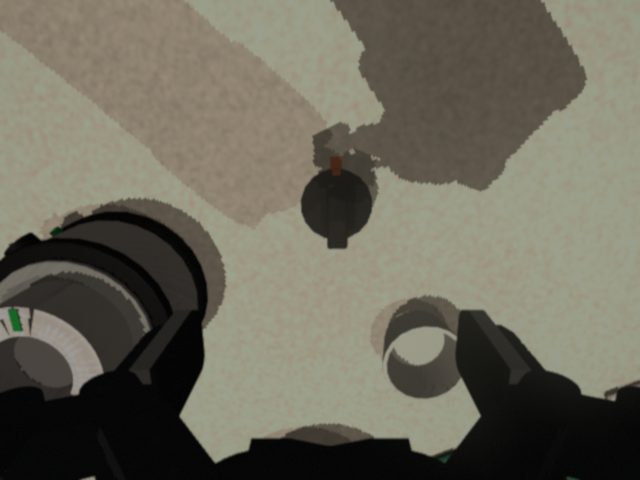

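The wrist view shows the lid upright at (337,208), with its bar in line with the tool. The collar is at lower left, about (40,350), and the ramekin is at (425,350), clear of the fingers. I'll descend.

```bash
python3 -m jog '[{"gripper":0,"dx":0.45,"dy":0.55,"dz":2,"wx":0,"wy":0,"wz":0},{"gripper":0,"dx":0,"dy":0,"dz":2.5,"wx":0,"wy":0,"wz":0},{"gripper":0,"dx":0,"dy":0,"dz":2.5,"wx":0,"wy":0,"wz":0},{"gripper":0,"dx":0,"dy":0,"dz":0,"wx":0,"wy":0,"wz":0},{"gripper":0,"dx":0,"dy":0,"dz":0,"wx":0,"wy":0,"wz":0},{"gripper":0,"dx":0,"dy":0,"dz":0,"wx":0,"wy":0,"wz":0}]' >/dev/null; sed -i 's/go(.*/go(.4883,.193,.045,64.8)/' wl.py; python3 wl.py w3
```

```text
t 2.7 pos [0.4864 0.1994 0.1218] tool-y yaw 65.33 tilt [ 1.2e-03  9.0e-04 -1.0e+00] F [ 0.1 -0.1  0.9] T [-0.06  0.    0.01] open 0.9987553705191418 0.0
dxyz cm [-0.43 -0.51  7.68] wz 0.5
2249 ((488.0428466796875, 194.04547119140625), (13.881831169128418, 45.75934600830078), 65.43907165527344) [0.48700382 0.19478099 0.07598382]
```

```bash
python3 -m jog '[{"gripper":0,"dx":-0.4,"dy":-0.45,"dz":2,"wx":0,"wy":0,"wz":0},{"gripper":0,"dx":0,"dy":0,"dz":2.5,"wx":0,"wy":0,"wz":0},{"gripper":0,"dx":0,"dy":0,"dz":2,"wx":0,"wy":0,"wz":0},{"gripper":0,"dx":0,"dy":0,"dz":1.1,"wx":0,"wy":0,"wz":0},{"gripper":0,"dx":0,"dy":0,"dz":0,"wx":0,"wy":0,"wz":0},{"gripper":0,"dx":0,"dy":0,"dz":0,"wx":0,"wy":0,"wz":0}]'
python3 -m jog '[{"gripper":1,"dx":0,"dy":0,"dz":0,"wx":0,"wy":0,"wz":0},{"gripper":1,"dx":0,"dy":0,"dz":0,"wx":0,"wy":0,"wz":0},{"gripper":1,"dx":0,"dy":0,"dz":0,"wx":0,"wy":0,"wz":0},{"gripper":1,"dx":0,"dy":0,"dz":0,"wx":0,"wy":0,"wz":0},{"gripper":1,"dx":0,"dy":0,"dz":0,"wx":0,"wy":0,"wz":0},{"gripper":1,"dx":0,"dy":0,"dz":0,"wx":0,"wy":0,"wz":0},{"gripper":1,"dx":0,"dy":0,"dz":0,"wx":0,"wy":0,"wz":0},{"gripper":1,"dx":0,"dy":0,"dz":0,"wx":0,"wy":0,"wz":0}]' 60
```

```text
time: 3.35
position: [0.4882, 0.1932, 0.0454]
eef_rot: [[-0.909, 0.418, 0.001], [0.418, 0.909, 0.0], [-0.001, 0.001, -1.0]]
force: [0.6, -0.0, 0.4]
opening: 1.001
gripper_force: 0.0
time: 4.15
position: [0.4878, 0.193, 0.0449]
eef_rot: [[-0.909, 0.418, 0.0], [0.418, 0.909, 0.0], [-0.0, 0.0, -1.0]]
force: [-1.3, -0.6, 7.7]
opening: 0.141
gripper_force: 59.1
```

```bash
python3 -m jog '[{"gripper":1,"dx":0,"dy":0,"dz":-2,"wx":0,"wy":0,"wz":0},{"gripper":1,"dx":0,"dy":0,"dz":-4,"wx":0,"wy":0,"wz":0},{"gripper":1,"dx":0,"dy":0,"dz":-4,"wx":0,"wy":0,"wz":0},{"gripper":1,"dx":0,"dy":0,"dz":-4,"wx":0,"wy":0,"wz":0},{"gripper":1,"dx":0,"dy":0,"dz":-2,"wx":0,"wy":0,"wz":0},{"gripper":1,"dx":0,"dy":0,"dz":0,"wx":0,"wy":0,"wz":0}]'
python3 -m jog '[{"gripper":1,"dx":-1.4,"dy":-3.1,"dz":0,"wx":0,"wy":0,"wz":0},{"gripper":1,"dx":-1.4,"dy":-3.1,"dz":0,"wx":0,"wy":0,"wz":0},{"gripper":1,"dx":-1.4,"dy":-3.1,"dz":0,"wx":0,"wy":0,"wz":0},{"gripper":1,"dx":-1.4,"dy":-3.1,"dz":0,"wx":0,"wy":0,"wz":0},{"gripper":1,"dx":-1.4,"dy":-3.1,"dz":0,"wx":0,"wy":0,"wz":0},{"gripper":1,"dx":-1.3,"dy":-3,"dz":0,"wx":0,"wy":0,"wz":0},{"gripper":1,"dx":0,"dy":0,"dz":0,"wx":0,"wy":0,"wz":0},{"gripper":1,"dx":0,"dy":0,"dz":0,"wx":0,"wy":0,"wz":0}]'
cat > coll.py <<'E'
from h import *
import sys
go(.486,-.010,.20,110)
c=cal('wrist'); im,d=robot.get_image('wrist'); P=cloud('wrist',d,c)
cv2.imwrite(f'pics/{sys.argv[1]}.png',im[:,:,::-1])
marks('wrist',im,c,np.array([.486,-.010]))
E
python3 coll.py w4
```

```text
time: 4.75
position: [0.4889, 0.1936, 0.2074]
eef_rot: [[-0.909, 0.418, 0.004], [0.418, 0.909, 0.003], [-0.002, 0.004, -1.0]]
force: [0.7, 0.7, -1.3]
opening: 0.141
gripper_force: 59.2
time: 5.55
position: [0.4853, -0.0103, 0.2037]
eef_rot: [[-0.908, 0.419, -0.001], [0.419, 0.908, -0.0], [0.001, -0.001, -1.0]]
force: [0.7, 0.6, -1.3]
opening: 0.144
gripper_force: 59.1
t 5.55 pos [ 0.4853 -0.0103  0.2037] tool-y yaw 65.23 tilt [-1.2e-03 -3.0e-04 -1.0e+00] F [ 0.7  0.6 -1.3] T [ 0.05  0.03 -0.04] open 0.14408044232485642 59.14648175239563
dxyz cm [-0.06  0.05  0.37] wz -44.8
wrist orange 150 [278.2 191.7] r 0.0403 deg -161.1
wrist orange 150 [330.1 201.3] r 0.0238 deg 152.4
wrist green 190 [328.1 179.3] r 0.0361 deg 155.1
```

View pics/w4.png

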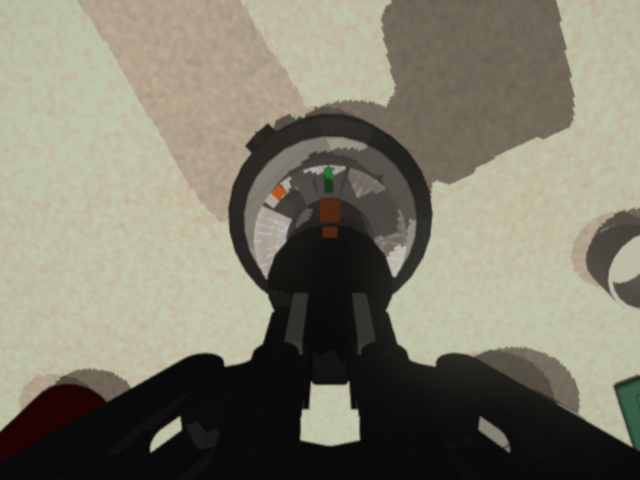

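The wrist view shows the lid held centrally with its lug at (330,210). On the collar, the orange slot mark is at (278,192) and the green notch mark at (328,180), which puts the slot at about 19°. I'll turn the lid onto it.

```bash
python3 -m jog '[{"gripper":1,"dx":0,"dy":0,"dz":0,"wx":0,"wy":0,"wz":-7.3},{"gripper":1,"dx":0,"dy":0,"dz":0,"wx":0,"wy":0,"wz":-7.3},{"gripper":1,"dx":0,"dy":0,"dz":0,"wx":0,"wy":0,"wz":-7.3},{"gripper":1,"dx":0,"dy":0,"dz":0,"wx":0,"wy":0,"wz":-7.3},{"gripper":1,"dx":0,"dy":0,"dz":0,"wx":0,"wy":0,"wz":-7.3},{"gripper":1,"dx":0,"dy":0,"dz":0,"wx":0,"wy":0,"wz":-7.3},{"gripper":1,"dx":0,"dy":0,"dz":0,"wx":0,"wy":0,"wz":0},{"gripper":1,"dx":0,"dy":0,"dz":0,"wx":0,"wy":0,"wz":0}]' >/dev/null
sed -i 's/go(.*/go(.486,-.010,.20,109)/' coll.py
python3 coll.py w5
python3 - <<'E'
from h import *
c=cal('wrist'); im,d=robot.get_image('wrist'); P=cloud('wrist',d,c)
r=np.hypot(P[...,0]-.486,P[...,1]+.01)
q=P[(abs(P[...,2]-.13)<.0015)&(r<.048)]
from scipy.spatial import ConvexHull
from scipy.optimize import least_squares
q=q[:,:2]; rr=np.hypot(*(q-[.486,-.01]).T); a=np.arctan2(*(q-[.486,-.01]).T[::-1])
out=[q[(np.degrees(a)//6==k)][np.argmax(rr[np.degrees(a)//6==k])] for k in range(-30,30) if (np.degrees(a)//6==k).sum()>5]
out=np.array(out); print(len(q),len(out)); 
s=least_squares(lambda p:np.hypot(*(out-p).T)-.044,[.486,-.01],loss='soft_l1',f_scale=.0005); print(s.x, np.abs(s.fun).max())
E
```

```text
t 6.4 pos [ 0.4857 -0.0091  0.2042] tool-y yaw 108.96 tilt [-5.e-04 -1.e-04 -1.e+00] F [-0.1 -0.  -0.6] T [-0.05 -0.02  0.  ] open 0.1406746795620093 59.146819710731506
dxyz cm [-0.   -0.1   0.42] wz -0.0
wrist orange 166 [327.2 169. ] r 0.0403 deg -161.2
wrist orange 97 [330.1 200. ] r 0.0231 deg -165.4
wrist green 185 [371.7 195. ] r 0.036 deg 154.8
6461 41
[ 0.48615042 -0.0092266 ] 0.000309432432062072
```

View pics/w5.png

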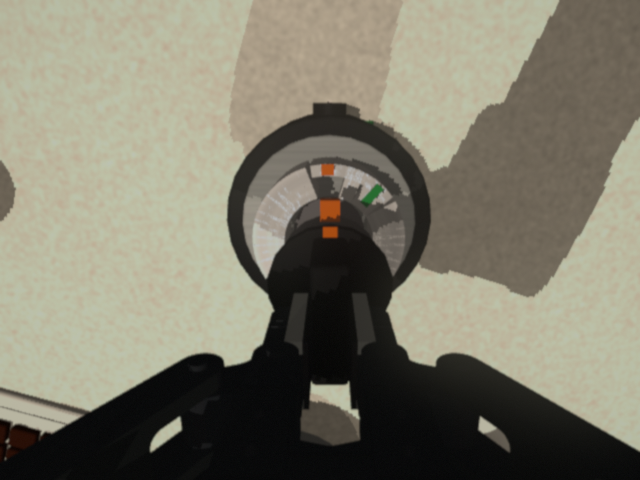

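The wrist view shows the held lid's lug (330,210) in line with the orange slot mark (327,169), with the green notch mark at (372,195). I'll lower gently.

```bash
python3 -m jog '[{"gripper":1,"dx":0,"dy":-0.04,"dz":1.5,"wx":0,"wy":0,"wz":0},{"gripper":1,"dx":0,"dy":0,"dz":1,"wx":0,"wy":0,"wz":0},{"gripper":1,"dx":0,"dy":0,"dz":0,"wx":0,"wy":0,"wz":0}]'
python3 -m jog '[{"gripper":1,"dx":0,"dy":0,"dz":0.4,"wx":0,"wy":0,"wz":0},{"gripper":1,"dx":0,"dy":0,"dz":0.4,"wx":0,"wy":0,"wz":0},{"gripper":1,"dx":0,"dy":0,"dz":0.3,"wx":0,"wy":0,"wz":0},{"gripper":1,"dx":0,"dy":0,"dz":0.2,"wx":0,"wy":0,"wz":0},{"gripper":1,"dx":0,"dy":0,"dz":0,"wx":0,"wy":0,"wz":0},{"gripper":1,"dx":0,"dy":0,"dz":0,"wx":0,"wy":0,"wz":0}]'
```

```text
time: 6.8
position: [0.4851, -0.0101, 0.1783]
eef_rot: [[-0.945, -0.327, -0.002], [-0.327, 0.945, -0.001], [0.002, 0.0, -1.0]]
force: [0.6, 0.0, -1.4]
opening: 0.147
gripper_force: 59.1
time: 7.4
position: [0.486, -0.0102, 0.1666]
eef_rot: [[-0.945, -0.327, 0.0], [-0.327, 0.945, -0.0], [-0.0, -0.0, -1.0]]
force: [0.1, 0.3, -0.7]
opening: 0.143
gripper_force: 59.2
```

```bash
python3 -m jog '[{"gripper":1,"dx":0,"dy":0,"dz":0.2,"wx":0,"wy":0,"wz":0},{"gripper":1,"dx":0,"dy":0,"dz":0.2,"wx":0,"wy":0,"wz":0},{"gripper":1,"dx":0,"dy":0,"dz":0.1,"wx":0,"wy":0,"wz":0},{"gripper":1,"dx":0,"dy":0,"dz":0,"wx":0,"wy":0,"wz":0},{"gripper":1,"dx":0,"dy":0,"dz":0,"wx":0,"wy":0,"wz":0}]'; python3 -c "
from h import *
go(.4861,-.0098,.155,108.8)"
```

```text
time: 7.9
position: [0.4859, -0.0102, 0.1615]
eef_rot: [[-0.945, -0.327, -0.0], [-0.327, 0.945, -0.0], [0.0, -0.0, -1.0]]
force: [0.3, -0.7, -1.4]
opening: 0.143
gripper_force: 59.1
t 7.9 pos [ 0.4859 -0.0102  0.1615] tool-y yaw 109.11 tilt [-1.e-04 -1.e-04 -1.e+00] F [ 0.3 -0.7 -1.4] T [ 0.   -0.01  0.04] open 0.1433534001013039 59.14473116397858
dxyz cm [-0.03  0.03  0.65] wz 0.3
```

```bash
python3 -m jog '[{"gripper":1,"dx":0,"dy":0,"dz":0.2,"wx":0,"wy":0,"wz":0},{"gripper":1,"dx":0,"dy":0,"dz":0.2,"wx":0,"wy":0,"wz":0},{"gripper":1,"dx":0,"dy":0,"dz":0.2,"wx":0,"wy":0,"wz":0},{"gripper":1,"dx":0,"dy":0,"dz":0,"wx":0,"wy":0,"wz":0},{"gripper":1,"dx":0,"dy":0,"dz":0,"wx":0,"wy":0,"wz":0}]'; python3 -c "
from h import *
go(.4861,-.0098,.155,108.8)"
```

```text
time: 8.4
position: [0.486, -0.0102, 0.1556]
eef_rot: [[-0.945, -0.327, 0.0], [-0.327, 0.945, 0.0], [-0.0, -0.0, -1.0]]
force: [-0.7, 0.4, 2.6]
opening: 0.141
gripper_force: 59.6
t 8.4 pos [ 0.486  -0.0102  0.1556] tool-y yaw 109.12 tilt [ 0.  0. -1.] F [-0.7  0.4  2.6] T [0.02 0.16 0.02] open 0.1412890453794432 59.582839608192444
dxyz cm [-0.02  0.03  0.06] wz 0.3
```

```bash
python3 -m jog '[{"gripper":1,"dx":0,"dy":0,"dz":0.3,"wx":0,"wy":0,"wz":0},{"gripper":1,"dx":0,"dy":0,"dz":0.3,"wx":0,"wy":0,"wz":0},{"gripper":1,"dx":0,"dy":0,"dz":0.3,"wx":0,"wy":0,"wz":0},{"gripper":1,"dx":0,"dy":0,"dz":0.3,"wx":0,"wy":0,"wz":0},{"gripper":1,"dx":0,"dy":0,"dz":0,"wx":0,"wy":0,"wz":0},{"gripper":1,"dx":0,"dy":0,"dz":0,"wx":0,"wy":0,"wz":0}]'; python3 -c "
from h import *
go(.4861,-.0098,.144,66)"
```

```text
time: 9.0
position: [0.4861, -0.0102, 0.1437]
eef_rot: [[-0.945, -0.327, 0.0], [-0.327, 0.945, 0.0], [-0.0, 0.0, -1.0]]
force: [-2.1, 0.2, 9.3]
opening: 0.138
gripper_force: 60.4
t 9.0 pos [ 0.4861 -0.0102  0.1437] tool-y yaw 109.11 tilt [ 4.e-04  1.e-04 -1.e+00] F [-2.1  0.2  9.3] T [ 0.01  0.47 -0.  ] open 0.13832786894933746 60.40052890777588
dxyz cm [-0.01  0.03 -0.03] wz 43.1
```

```bash
python3 -m jog '[{"gripper":1,"dx":0,"dy":0,"dz":0,"wx":0,"wy":0,"wz":5},{"gripper":1,"dx":0,"dy":0,"dz":0,"wx":0,"wy":0,"wz":5},{"gripper":1,"dx":0,"dy":0,"dz":0,"wx":0,"wy":0,"wz":0},{"gripper":1,"dx":0,"dy":0,"dz":0,"wx":0,"wy":0,"wz":0}]'; python3 -c "
from h import *
go(.4861,-.0098,.144,66)"
```

```text
time: 9.4
position: [0.4865, -0.0101, 0.1439]
eef_rot: [[-0.987, -0.158, 0.001], [-0.158, 0.987, 0.0], [-0.001, -0.0, -1.0]]
force: [0.1, 0.2, 8.8]
opening: 0.141
gripper_force: 60.4
t 9.4 pos [ 0.4865 -0.0101  0.1439] tool-y yaw 99.1 tilt [ 1.2e-03  2.0e-04 -1.0e+00] F [0.1 0.2 8.8] T [-0.07  0.15  0.  ] open 0.1411908027032411 60.38971424102783
dxyz cm [ 0.04  0.04 -0.01] wz 33.1
```

```bash
python3 -m jog '[{"gripper":1,"dx":0,"dy":0,"dz":0,"wx":0,"wy":0,"wz":5},{"gripper":1,"dx":0,"dy":0,"dz":0,"wx":0,"wy":0,"wz":5},{"gripper":1,"dx":0,"dy":0,"dz":0,"wx":0,"wy":0,"wz":5},{"gripper":1,"dx":0,"dy":0,"dz":0,"wx":0,"wy":0,"wz":5},{"gripper":1,"dx":0,"dy":0,"dz":0,"wx":0,"wy":0,"wz":0},{"gripper":1,"dx":0,"dy":0,"dz":0,"wx":0,"wy":0,"wz":0}]'; python3 -c "
from h import *
go(.4861,-.0098,.144,66)"
```

```text
time: 10.0
position: [0.4866, -0.0102, 0.1439]
eef_rot: [[-0.982, 0.189, 0.001], [0.189, 0.982, 0.0], [-0.001, 0.0, -1.0]]
force: [0.1, 0.1, 8.7]
opening: 0.139
gripper_force: 60.4
t 10.0 pos [ 0.4866 -0.0102  0.1439] tool-y yaw 79.1 tilt [ 1.3e-03  1.0e-04 -1.0e+00] F [0.1 0.1 8.7] T [-0.12  0.01 -0.07] open 0.13871391343879294 60.38970708847046
dxyz cm [ 0.05  0.03 -0.01] wz 13.1
```

```bash
python3 -m jog '[{"gripper":1,"dx":0,"dy":0,"dz":0,"wx":0,"wy":0,"wz":5},{"gripper":1,"dx":0,"dy":0,"dz":0,"wx":0,"wy":0,"wz":4},{"gripper":1,"dx":0,"dy":0,"dz":0,"wx":0,"wy":0,"wz":2.5},{"gripper":1,"dx":0,"dy":0,"dz":0,"wx":0,"wy":0,"wz":1.5},{"gripper":1,"dx":0,"dy":0,"dz":0,"wx":0,"wy":0,"wz":0},{"gripper":1,"dx":0,"dy":0,"dz":0,"wx":0,"wy":0,"wz":0}]' >/dev/null; python3 -c "
from h import *
go(.4861,-.0098,.144,65)"
python3 -m jog '[{"gripper":1,"dx":0,"dy":0,"dz":0,"wx":0,"wy":0,"wz":1},{"gripper":1,"dx":0,"dy":0,"dz":0,"wx":0,"wy":0,"wz":0.5},{"gripper":1,"dx":0,"dy":0,"dz":0,"wx":0,"wy":0,"wz":0},{"gripper":1,"dx":0,"dy":0,"dz":0,"wx":0,"wy":0,"wz":0}]' >/dev/null; python3 -c "
from h import *
go(.4861,-.0098,.144,65)"
```

```text
t 10.6 pos [ 0.4866 -0.0102  0.1439] tool-y yaw 66.11 tilt [ 1.3e-03  1.0e-04 -1.0e+00] F [-0.6  0.6  8.3] T [-0.07  0.03  0.03] open 0.1445313188372014 60.38959622383118
dxyz cm [ 0.06  0.02 -0.01] wz 1.1
t 11.0 pos [ 0.4866 -0.0102  0.1439] tool-y yaw 64.62 tilt [ 1.3e-03  1.0e-04 -1.0e+00] F [-0.2 -0.5  8.5] T [-0.05  0.02  0.05] open 0.1421565799359239 60.39198875427246
dxyz cm [ 0.06  0.01 -0.01] wz -0.4
```

```bash
python3 -m jog '[{"gripper":1,"dx":0,"dy":0,"dz":-0.2,"wx":0,"wy":0,"wz":0},{"gripper":1,"dx":0,"dy":0,"dz":-0.2,"wx":0,"wy":0,"wz":0},{"gripper":1,"dx":0,"dy":0,"dz":-0.15,"wx":0,"wy":0,"wz":0},{"gripper":1,"dx":0,"dy":0,"dz":0,"wx":0,"wy":0,"wz":0},{"gripper":1,"dx":0,"dy":0,"dz":0,"wx":0,"wy":0,"wz":0}]' ; python3 -m jog '[{"gripper":1,"dx":0,"dy":0,"dz":-0.1,"wx":0,"wy":0,"wz":0},{"gripper":1,"dx":0,"dy":0,"dz":-0.1,"wx":0,"wy":0,"wz":0},{"gripper":1,"dx":0,"dy":0,"dz":0,"wx":0,"wy":0,"wz":0},{"gripper":1,"dx":0,"dy":0,"dz":0,"wx":0,"wy":0,"wz":0}]'
```

```text
time: 11.5
position: [0.4865, -0.0102, 0.1493]
eef_rot: [[-0.903, 0.429, 0.001], [0.429, 0.903, 0.0], [-0.001, 0.001, -1.0]]
force: [0.4, -0.2, 6.1]
opening: 0.146
gripper_force: 60.0
time: 11.9
position: [0.4862, -0.0102, 0.1512]
eef_rot: [[-0.903, 0.429, 0.001], [0.429, 0.903, 0.0], [-0.001, 0.0, -1.0]]
force: [1.8, -0.9, 5.0]
opening: 0.141
gripper_force: 59.9
```

```bash
python3 -m jog '[{"gripper":0.5,"dx":0,"dy":0,"dz":0,"wx":0,"wy":0,"wz":0},{"gripper":0.5,"dx":0,"dy":0,"dz":0,"wx":0,"wy":0,"wz":0},{"gripper":0.4,"dx":0,"dy":0,"dz":0,"wx":0,"wy":0,"wz":0},{"gripper":0.4,"dx":0,"dy":0,"dz":0,"wx":0,"wy":0,"wz":0},{"gripper":0.4,"dx":0,"dy":0,"dz":0,"wx":0,"wy":0,"wz":0}]'; python3 -m jog '[{"gripper":0.4,"dx":0,"dy":0,"dz":-2,"wx":0,"wy":0,"wz":0},{"gripper":0.4,"dx":0,"dy":0,"dz":-3,"wx":0,"wy":0,"wz":0},{"gripper":0.4,"dx":0,"dy":0,"dz":-3,"wx":0,"wy":0,"wz":0},{"gripper":0.4,"dx":0,"dy":0,"dz":-3,"wx":0,"wy":0,"wz":0},{"gripper":0.4,"dx":0,"dy":0,"dz":0,"wx":0,"wy":0,"wz":0},{"gripper":0.4,"dx":0,"dy":0,"dz":0,"wx":0,"wy":0,"wz":0}]'
python3 - <<'E'
from h import *
ims=[]
for n in ('wrist','scene'):
    c=cal(n); im,d=robot.get_image(n); P=cloud(n,d,c); ims.append(im)
    r=np.hypot(P[...,0]-.486,P[...,1]+.0098)
    for nm,lo,hi in (('grip top',.172,.195),('disc',.140,.155),('rim',.127,.133)):
        q=P[(r<.043)&(P[...,2]>lo)&(P[...,2]<hi)]
        if len(q): print(n,nm,len(q),np.median(q[:,2]).round(4),np.percentile(q[:,2],[5,95]).round(4),[np.round(k,1) for k in cv2.minAreaRect((q[:,:2]*1000).astype(np.float32))])
cv2.imwrite('pics/f.png',np.hstack([cv2.resize(i,(400,300)) for i in ims])[:,:,::-1])
E
```

```text
time: 12.4
position: [0.4858, -0.0102, 0.1509]
eef_rot: [[-0.903, 0.429, -0.0], [0.429, 0.903, -0.0], [0.0, -0.0, -1.0]]
force: [-0.4, -0.2, -0.0]
opening: 0.598
gripper_force: 0.0
time: 13.0
position: [0.486, -0.0101, 0.2612]
eef_rot: [[-0.904, 0.429, 0.001], [0.429, 0.904, 0.001], [-0.001, 0.001, -1.0]]
force: [0.8, -0.8, -1.5]
opening: 0.598
gripper_force: 0.0
wrist grip top 1843 0.183 [0.1809 0.1842] [array([487. ,  -8.9]), array([14. , 45.9]), np.float64(64.9)]
wrist disc 3248 0.1472 [0.1459 0.1485] [array([486.3,  -8.5]), array([53.3, 51.8]), np.float64(64.9)]
wrist rim 5411 0.1302 [0.129  0.1314] [array([485.5,  -9.6]), array([85.8, 84.4]), np.float64(64.2)]
scene grip top 230 0.1816 [0.1736 0.1835] [array([488.1, -10.6]), array([14.1, 48.3]), np.float64(64.5)]
scene disc 435 0.1461 [0.1432 0.1513] [array([489.9, -10.8]), array([52.4, 49.5]), np.float64(83.0)]
scene rim 695 0.1293 [0.1277 0.1312] [array([487. ,  -9.9]), array([84.3, 83.3]), np.float64(82.5)]
```

View pics/f.png

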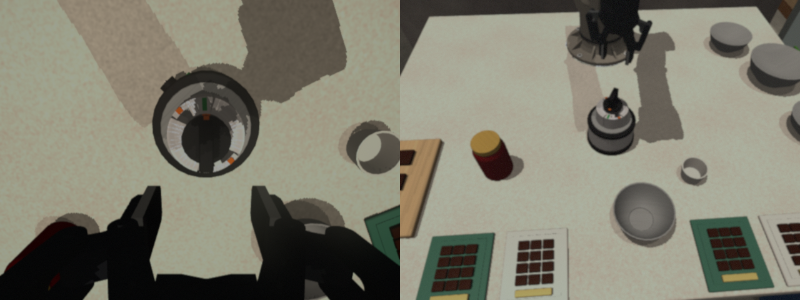

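The picture shows the lid seated in the collar with its bar on the green notch line, near (207,140) in the left half. The jar, bowl and ramekin are untouched. The bar's top is at 0.183 m, which puts the underside at 107 mm, so the lid is locked.

```bash
python3 -c "
from plant import robot
print(robot.close_job())"
```

```text
the job is handed in; nothing more can be done
None
```

The lid is locked in the grinder's collar: after I let go, I measured its underside at 107 mm with the lugs at the notch marks, the ramekin, jar and bowl were left alone, and the job was handed in at about 13 s (no verdict was shown).

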